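Re-set the divider of a condiment rack

TASK

The condiment rack's sliding divider has to go to the notch marked with the orange clip. Squeeze its red release lever against the grey post, slide the divider along to the orange clip, then let go of the lever so that the divider is latched in that notch. Leave the pepper mill and the sauce bottle in the rack standing where they are.

Things in the scene. Friction and masses are not known exactly. Their poses are not given: they have to be found in the camera images.
- rack: Dark wooden condiment tray, fixed, 180 x 460 mm, floor 12 mm high. Origin on the worktop, 12 mm behind the board's centre; x points away from the robot, y along the tray to the left, z up. Aluminium rail 51 mm high near the front (x -68 to -52 mm) with seven notches 30 mm apart, at y = -90, -60, ... +90 mm, each 12 mm wide. Wire rail at the back and end walls 54 to 60 mm high.
- grip (a point): Point on the sliding divider, midway between the grey fixed post and the red lever head (unsqueezed), 118 mm above the worktop, at rack x = -72 mm; axes as the rack's. Post and lever lie one behind the other along rack x, the lever on the robot's side; together 43 mm over the outside, about 31 mm fully squeezed. Behind the post the saddle and the white divider plate are 72 to 78 mm high.
- post (a point): Centre of the far face of the grey post (16 mm thick, 34 mm wide along rack y, top at 130 mm), 118 mm above the worktop, at rack x = -50 mm. The far finger bears here. Moves with the divider; axes as the rack's.
- lever_head (a point): Centre of the front face of the red lever's head (34 mm wide along rack y, 100 to 132 mm above the worktop), at rack x = -93 mm when free. The near finger bears here; squeezing moves it about 12 mm towards the post. Below the head the lever runs down to a hinge 70 mm above the worktop.
- divider (a joint): Position of the divider along the rack's y (m): 0 at the middle notch (where it starts, with 2 mm of play), positive to +y (left); equals the rack y of the divider's grip and pawl. Stops at +-0.105. With the lever squeezed it slides with about 1.5 N of friction; with the lever free the pawl locks it.
- lever (a joint): Angle of the red lever (rad): 0 free, pawl fully in a notch; 0.26 fully squeezed. The pawl is clear of the notches above 0.17; a spring (about 4 N at the lever head to start, 9 N fully squeezed) returns it. If let go between notches the pawl rests on a tooth at about 0.15 and the divider is not latched.
- clip_orange: Orange clip, 20 mm wide along the rail, 4 mm thick, fixed on the front ledge of the tray straight in front of the wanted notch (its rack y is that notch's y: one of -90, -60, 60, 90 mm). Origin at the centre of its underside, on the ledge; axes as the rack's.
- clip_a: White clip of the same shape, at one of the other three marked notches; not wanted.
- clip_b: White clip, as clip_a.
- clip_c: White clip, as clip_a.
- mill: Wooden pepper mill, 49 mm across, 130 mm tall, standing loose on the tray's floor (12 mm above the worktop) near its left end. Origin at the centre of its foot, z up. Overhead, a wall cabinet hangs about 0.5 m above the worktop, over x beyond about 0.57 m and y from about 0.08 to 0.62 m (world): keep the wrist clear of it.
- sauce_bottle: Green sauce bottle with an orange cap, 43 x 59 mm, 151 mm tall, standing loose on the tray's floor near its right end. Origin at the centre of its foot, z up.

How it is judged:
On the way:
1. the lever is squeezed far enough to free the divider (value of joint lever above 0.16 rad), for 0.2 s.
At the end, for the whole second after the job is handed in: the divider stands at the orange clip (within 6 mm along the rail), at rest, with its lever fully sprung back (less than 0.05 rad), so that the pawl is in that notch (y of grip in the frame of clip_orange between -0.006 and 0.006 m and value of joint lever below 0.05 rad and velocity of joint divider between -0.01 and 0.01 m/s); the robot touches nothing.
It fails at once if the pepper mill is shifted by more than 25 mm or tipped over (distance of mill from where it was at the start of the episode above 0.025 m or angle between mill's own z axis and vertical above 0.5 rad).
It fails at once if the sauce bottle is shifted by more than 25 mm or tipped over (distance of sauce_bottle from where it was at the start of the episode above 0.025 m or angle between sauce_bottle's own z axis and vertical above 0.5 rad).
It also fails if it takes over 35 s, if anything falls off the work surface, if the arm or the gripper's body presses on something with over 40 N, if the wrist force passes 120 N, or if a joint passes its speed limit or range.

ROBOT

A 6-joint arm with a two-finger parallel gripper is mounted at the origin on a cart in front of the work surface, level with it; the furniture and walls round the work are solid. World frame = base frame: x ahead of the robot, y to its left, z up, the work surface at z = 0. Lengths are in m, angles in rad, forces in N, time in s.
With the tool pointing down it reaches from about 0.3 to 0.85 m from the base axis. Payload 5.4 kg.
Tool frame: the origin (TCP) lies between the finger pads; the fingertips stand 14 mm ahead of it and the grasp point (between the pads) lies 5 mm behind it; z points along the fingers, y is the direction in which the jaws open and shut (so a half turn about z gives the same grasp; the last joint's range is limited). The gripper opens to 85 mm and grips with 20 to 120 N. Pads are 22 mm wide; open, the fingers measure 114 mm over their backs; the gripper's body (76 mm by 85 mm) begins 54 mm behind the grasp point. The pads swing forward as they close: fully open they stand 13 mm farther back than shut.
Start: joints at [1.006, 0.158, 1.597, -0, 1.386, -0.21], TCP at [0.2, 0.539, 0.245] pointing down, gripper open.
Joint ranges: [-2.91, 2.91], [-0.94, 2.29], [0.18, 2.7], [-1.29, 4.43], [0.17, 2.64], [-3, 3]. Speed limits (rad/s): [2.57, 2.57, 3.14, 3.14, 3.14, 3.14].

INTERFACE

Orientations are given as a 3x3 rotation matrix whose columns are the frame's x, y, z axes.
In Python, from station import * gives the robot as it stands.
- The arm moves only by the tool servo_tool, never from a script. Its argument "targets" is a list of rows, each an object of numbers: "tx", "ty", "tz": the shift along the tool's x, y, z each as a share of 25 cm, from -1 to 1; "wx", "wy", "wz": the turn, a rotation vector about the tool's x, y, z each as a share of 1.5 rad, from -1 to 1. A call has 1 to 20 rows; each row is the pose to reach, as a shift and turn from the pose measured when the call began, along the tool's axes at that moment; what a row does not reach only later rows make up. A row lasts 1/8 s, in which the tool goes at most 62.5 mm and 10.7 degrees, less where a joint would pass 70% of its speed; a pose out of reach is approached as far as the arm can. A call with a number of a shift or a turn outside -1 to 1 is refused whole. A call with a gripper value outside its range is refused whole. "fingers" is the closure, from -1 (fully open) to 1 (shut), set as the call begins (left out, the last holds). The fingers move at their own pace and stop on an object; "squeeze" is the grip in N (left out, the last holds). Time passes only in rows, so rows that repeat a pose let the fingers close. It gives the time, the measured TCP pose, the force and the opening at its end, in the units of the state.
- sense(): the state, without advancing time (a new reading comes with each control period).
- capture(name): name is "side" or "top" or "wrist"; returns a dict with "image" (480x640x3 uint8, red, green, blue), "intrinsics" (3x3 intrinsics, pixels), "origin" and "orientation" of the camera in the world; the wrist camera has in their place "hand_eye" (4x4, takes a point from camera to tool coordinates, whose origin is the TCP and whose axes are the flange's). Camera axes: x right, y up, looking along -z (the intrinsics and any distortion apply to the point x, -y, -z); pixel columns grow to the right and rows downward; lengths in m; the calibration is good to about 2 mm. A picture is of the moment at which its call begins: read the wrist's pose just before it. There is no depth.
- close_job(): hands the job in, once; it reports no verdict.
The state is a dict: "time_s": time; "joints": joint angles; "qd": joint speeds; "joint_efforts": joint torques, N m; "position": TCP position; "eef_rot": TCP orientation; "ft_force": force on the tool from outside, world axes, zero at the start; "moment": the same for the moment, N m; "opening": finger opening in m.
Only numpy, scipy, OpenCV 4.12 (cv2) and the standard library are available. Lean on these libraries where they do the work, as an engineer would, in place of code of your own. Each camera call takes 0.05 s, during which the arm holds its last target.

## Working session

There is one attempt and no reset: what is moved stays moved. The work goes in short steps, Python scripts to look and compute and a tool call to move; the robot and the scene stay as the last step left them, time stands still between calls to the robot, and variables do not carry over. Pictures are saved under pics/ and viewed, and the job is handed in when it is done.

Besides the shell and the picture viewer there is one more tool, called after "Request:" as name(argument=value, ...) on one line, values as JSON. servo_tool: Moves the arm, as the interface text tells. Its arguments: {"type":"object","properties":{"targets":{"type":"array"},"fingers":{"type":"number"},"squeeze":{"type":"number"}},"required":["targets"]}

```bash
mkdir -p pics; ls; cat > h.py <<'E'
from station import *
import numpy as np, cv2
def save(n,f):
    s=sense(); c=capture(n); cv2.imwrite('pics/'+f,c['image'][:,:,::-1]); return s,c
def ray(c,u,v):
    K=np.array(c['intrinsics']); d=np.linalg.inv(K)@[u,v,1]; d=np.array([d[0],-d[1],-d[2]])
    return np.array(c['origin']),np.array(c['orientation'])@d
def onz(c,u,v,z):
    o,d=ray(c,u,v); return o+d*(z-o[2])/d[2]
def proj(c,p):
    q=np.array(c['orientation']).T@(np.array(p)-c['origin']); q=np.array([q[0],-q[1],-q[2]]); q=np.array(c['intrinsics'])@q; return q[:2]/q[2]
E
python3 - <<'E'
from h import *
import pickle
for n in ['top','side']:
    s,c=save(n,n+'1.png'); pickle.dump(c,open(n+'.pkl','wb')); print([k for k in c], c['origin'],np.round(c['orientation'],3).tolist(),np.array(c['intrinsics']).tolist())
save('wrist','wrist1.png')
print({k:np.round(v,3).tolist() for k,v in s.items()})
E
```

```text
pics
['image', 'intrinsics', 'origin', 'orientation'] [ 0.43814822 -0.11800069  1.14680706] [[-0.001, 0.994, -0.109], [-1.0, 0.0, 0.014], [0.014, 0.109, 0.994]] [[592.1409322564779, 0.0, 307.68140111362845], [0.0, 592.1409322564779, 242.22258874596042], [0.0, 0.0, 1.0]]
['image', 'intrinsics', 'origin', 'orientation'] [0.25468881 0.49496924 0.65690548] [[-0.912, 0.254, -0.322], [-0.41, -0.576, 0.707], [-0.006, 0.777, 0.629]] [[507.4372430797916, 0.0, 318.6199322381135], [0.0, 507.4372430797916, 241.28906095014634], [0.0, 0.0, 1.0]]
{'time_s': 0.05, 'joints': [1.006, 0.159, 1.598, 0.0, 1.386, -0.21], 'qd': [0.001, -0.001, -0.002, -0.0, -0.001, -0.0], 'joint_efforts': [-0.0, -39.733, -33.267, -0.0, 0.004, -0.0], 'position': [0.199, 0.539, 0.244], 'eef_rot': [[-0.938, 0.347, -0.001], [0.347, 0.938, -0.002], [0.0, -0.002, -1.0]], 'ft_force': [-0.249, -0.251, -0.069], 'moment': [-0.006, 0.014, 0.022], 'opening': 0.086}
```

View pics/top1.png

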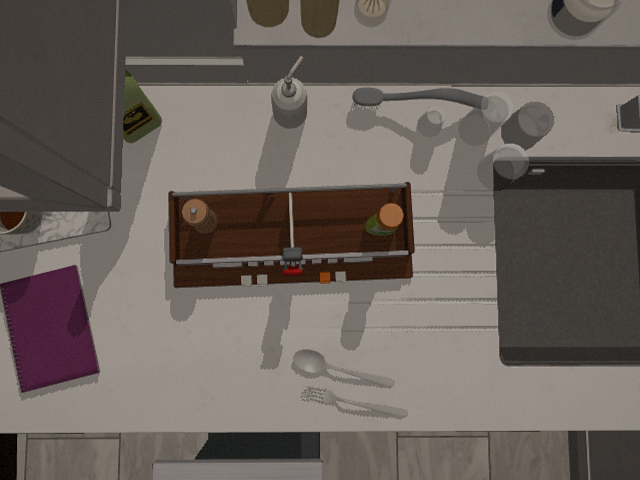

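View pics/side1.png

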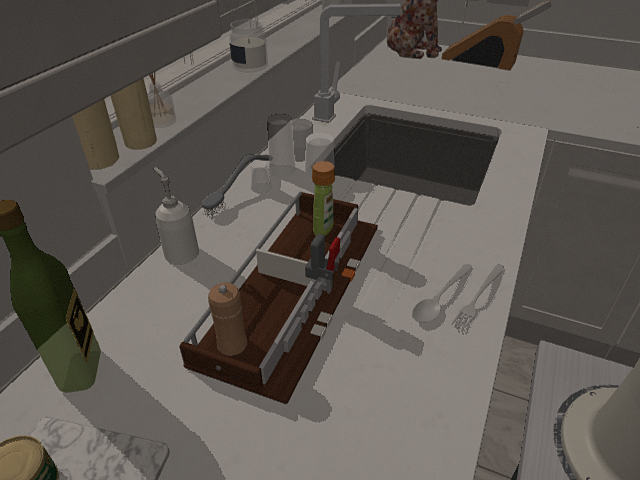

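```bash
python3 - <<'E'
from h import *
import pickle
C={n:pickle.load(open(n+'.pkl','rb')) for n in ['top','side']}
def cents(c,m,mn=15):
    n,l,st,ce=cv2.connectedComponentsWithStats(m.astype(np.uint8)); return [(st[i].tolist(),ce[i].round(1).tolist()) for i in range(1,n) if st[i][4]>=mn]
for n,c in C.items():
    h=cv2.cvtColor(c['image'],cv2.COLOR_RGB2HSV); H,S,V=[h[...,i].astype(int) for i in range(3)]
    print(n,'red',cents(c,((H<5)|(H>174))&(S>180)&(V>90)))
    print(n,'or',cents(c,(H>=5)&(H<18)&(S>190)&(V>120)))
    roi=(slice(265,292),slice(230,360)) if n=='top' else (slice(250,345),slice(300,370))
    m=np.zeros(H.shape,bool); m[roi]=((S<50)&(V>110))[roi]; print('white',cents(c,m))
    x0,y0,w,hh=(160,170,270,130) if n=='top' else (170,140,220,270)
    cv2.imwrite(f'pics/{n}_crop.png',cv2.resize(c['image'][y0:y0+hh,x0:x0+w,::-1],None,fx=800/w if n=='top' else 600/hh,fy=800/w if n=='top' else 600/hh,interpolation=cv2.INTER_CUBIC))
E
```

```text
top red [([284, 269, 18, 5, 82], [292.5, 271.0])]
top or [([320, 273, 10, 10, 88], [324.3, 277.0])]
white [([230, 272, 130, 20, 1320], [297.5, 285.5])]
side red [([329, 238, 9, 11, 36], [333.1, 243.0])]
side or []
white [([347, 259, 13, 8, 35], [352.7, 262.6]), ([300, 260, 8, 4, 15], [303.3, 261.4]), ([353, 273, 17, 41, 381], [363.7, 296.5]), ([300, 281, 13, 23, 73], [305.7, 291.5]), ([318, 312, 14, 11, 39], [324.1, 316.5]), ([334, 322, 36, 23, 567], [352.4, 335.7]), ([311, 325, 15, 11, 49], [317.8, 329.6])]
```

View pics/top_crop.png

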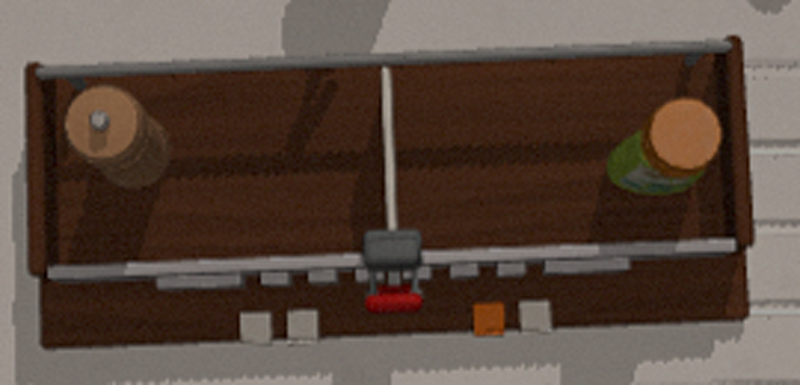

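View pics/side_crop.png

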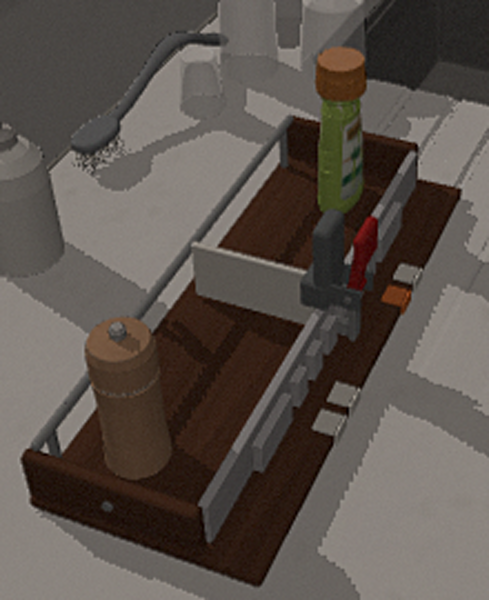

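```bash
python3 - <<'E'
from h import *
import pickle
C={n:pickle.load(open(n+'.pkl','rb')) for n in ['top','side']}
t=C['top'];s=C['side']
def tri(a,b):
    o1,d1=ray(t,*a);o2,d2=ray(s,*b); A=np.c_[d1,-d2]; x=np.linalg.lstsq(A,o2-o1,rcond=None)[0]
    p,q=o1+d1*x[0],o2+d2*x[1]; return ((p+q)/2).round(4),np.linalg.norm(p-q).round(4)
cl=[(256,327),(302,325),(488,319),(536,316)]; cl=[(160+x/2.963,170+y/2.963) for x,y in cl]
sd=[(317.8,329.6),(324.1,316.5),(348.7,274.1),(353.5,263)]
for a,b in zip(cl,sd): print(tri(a,b), onz(t,*a,.016).round(4), onz(s,*b,.016).round(4))
P=np.array([onz(t,*a,.016)[:2] for a in cl]); Y=np.array([.09,.06,-.06,-.09])
# fit
f=np.polyfit(Y,P,1); print(f, 'yaw',np.arctan2(-f[0][0],f[0][1]), 'scale',np.linalg.norm(f[0]))
# post top: crop px corners (366,235)-(420,262) z=.130 ; red head top z=.132
for u,v in [(366,234),(420,230),(421,258),(368,262),(394,301),(394,292),(394,311)]: print(u,v,onz(t,160+u/2.963,170+v/2.963,.131).round(4))
E
```

```text
(array([ 0.4896, -0.0161,  0.0128]), np.float64(0.0016)) [ 0.4887 -0.0166  0.016 ] [ 0.4892 -0.0133  0.016 ]
(array([ 0.491 , -0.0458,  0.0144]), np.float64(0.002)) [ 0.49   -0.0462  0.016 ] [ 0.4914 -0.0442  0.016 ]
(array([ 0.4944, -0.1661,  0.0096]), np.float64(0.0005)) [ 0.4938 -0.1659  0.016 ] [ 0.4922 -0.1595  0.016 ]
(array([ 0.4965, -0.197 ,  0.0116]), np.float64(0.0011)) [ 0.4957 -0.1969  0.016 ] [ 0.4954 -0.1922  0.016 ]
[[-0.03654891  1.00021931]
 [ 0.49206363 -0.10640972]] yaw 0.03652464103847117 scale 1.0008868487191371
366 234 [ 0.5376 -0.0903  0.131 ]
420 230 [ 0.5399 -0.1217  0.131 ]
421 258 [ 0.5236 -0.1223  0.131 ]
368 262 [ 0.5212 -0.0915  0.131 ]
394 301 [ 0.4986 -0.1066  0.131 ]
394 292 [ 0.5038 -0.1066  0.131 ]
394 311 [ 0.4928 -0.1066  0.131 ]
```

```bash
cat >> h.py <<'E'
from scipy.spatial.transform import Rotation as R
YAW=0.0365
rx=np.array([np.cos(YAW),np.sin(YAW),0]); ry=np.array([-np.sin(YAW),np.cos(YAW),0])
RT=np.c_[np.cross(rx,[0,0,-1]),rx,[0,0,-1]]
def go(p,Rt=RT):
    s=sense(); r=np.array(s['eef_rot']); d=r.T@(np.array(p)-s['position']); w=R.from_matrix(r.T@Rt).as_rotvec()
    print('t',s['time_s'],'shift share',(d/.25).round(3),'rot share',(w/1.5).round(3),'pos',np.round(s['position'],4),'f',np.round(s['ft_force'],1),'open',s['opening'])
E
python3 - <<'E'
from h import *
import pickle
t=pickle.load(open('top.pkl','rb'))
print('bottle',onz(t,160+685/2.963,170+133/2.963,.163),'mill',onz(t,160+102/2.963,170+122/2.963,.142))
P=np.array([.523,-.1065,.245]); p0=np.array(sense()['position'])
for a in [1/3,2/3,1]: go(p0+a*(P-p0))
E
```

```text
bottle [ 0.59210504 -0.27211221  0.163     ] mill [0.60151449 0.06213624 0.142     ]
t 0.15 shift share [-0.703 -0.657  0.   ] rot share [-0.001  0.     0.786] pos [0.1995 0.5388 0.2445] f [-0.   0.3  0.8] open 0.08549871580545576
t 0.15 shift share [-1.407 -1.314  0.   ] rot share [-0.001  0.     0.786] pos [0.1995 0.5388 0.2445] f [-0.   0.3  0.8] open 0.08549871580545576
t 0.15 shift share [-2.11  -1.971  0.   ] rot share [-0.001  0.     0.786] pos [0.1995 0.5388 0.2445] f [-0.   0.3  0.8] open 0.08549871580545576
```

Request:
servo_tool(targets=[{"tx": -0.14,"ty": -0.13,"wz": 0.05},{"tx": -0.28,"ty": -0.26,"wz": 0.11},{"tx": -0.42,"ty": -0.39,"wz": 0.17},{"tx": -0.56,"ty": -0.53,"wz": 0.23},{"tx": -0.7,"ty": -0.66,"wz": 0.28},{"tx": -0.84,"ty": -0.79,"wz": 0.34},{"tx": -0.98,"ty": -0.92,"wz": 0.4}], fingers=-1, squeeze=35)

```text
invalid input at $.targets[0]: expected keys tx, ty, tz, wx, wy, wz
```

```bash
python3 -c "
from h import *
go([.523,-.1065,.245]);print(sense()['joints'])"
```

```text
t 0.15 shift share [-2.11  -1.971  0.   ] rot share [-0.001  0.     0.786] pos [0.1995 0.5388 0.2445] f [-0.   0.3  0.8] open 0.08549871580545576
[ 1.00590396e+00  1.58929574e-01  1.59796221e+00  1.71733081e-05
  1.38623780e+00 -2.10059351e-01]
```

Request:
servo_tool(targets=[{"tx": -0.14,"ty": -0.13,"tz": 0,"wx": 0,"wy": 0,"wz": 0.05},{"tx": -0.28,"ty": -0.26,"tz": 0,"wx": 0,"wy": 0,"wz": 0.11},{"tx": -0.42,"ty": -0.39,"tz": 0,"wx": 0,"wy": 0,"wz": 0.17},{"tx": -0.56,"ty": -0.53,"tz": 0,"wx": 0,"wy": 0,"wz": 0.23},{"tx": -0.7,"ty": -0.66,"tz": 0,"wx": 0,"wy": 0,"wz": 0.28},{"tx": -0.84,"ty": -0.79,"tz": 0,"wx": 0,"wy": 0,"wz": 0.34},{"tx": -0.98,"ty": -0.92,"tz": 0,"wx": 0,"wy": 0,"wz": 0.4}], fingers=-1, squeeze=35)

```text
time_s: 1.02
position: [0.3497, 0.2366, 0.2446]
eef_rot: [[-0.576, 0.818, -0.001], [0.818, 0.576, -0.001], [-0.001, -0.001, -1.0]]
ft_force: [0.0, -0.1, -0.6]
opening: 0.0855
```

```bash
python3 -c "
from h import *
go([.523,-.1065,.245]);print(sense()['joints'])"
```

```text
t 1.025 shift share [-1.521 -0.223 -0.   ] rot share [-0.001  0.001  0.384] pos [0.3497 0.2366 0.2446] f [ 0.  -0.1 -0.6] open 0.08549091158267699
[ 3.07514488e-01 -2.57769855e-01  1.99873767e+00 -9.79751158e-04
  1.40165676e+00 -3.05540710e-01]
```

Request:
servo_tool(targets=[{"tx": -0.16,"ty": -0.03,"tz": 0,"wx": 0,"wy": 0,"wz": 0.05},{"tx": -0.33,"ty": -0.05,"tz": 0,"wx": 0,"wy": 0,"wz": 0.1},{"tx": -0.5,"ty": -0.08,"tz": 0,"wx": 0,"wy": 0,"wz": 0.15},{"tx": -0.67,"ty": -0.1,"tz": 0,"wx": 0,"wy": 0,"wz": 0.2},{"tx": -0.84,"ty": -0.12,"tz": 0,"wx": 0,"wy": 0,"wz": 0.25},{"tx": -1,"ty": -0.15,"tz": 0,"wx": 0,"wy": 0,"wz": 0.3}])

```text
time_s: 1.78
position: [0.4633, 0.0091, 0.2446]
eef_rot: [[-0.16, 0.987, -0.001], [0.987, 0.16, -0.001], [-0.001, -0.001, -1.0]]
ft_force: [0.4, 0.1, -0.1]
opening: 0.0856
```

```bash
python3 -c "
from h import *
go([.523,-.1065,.20]);print(sense()['joints'])"
```

```text
t 1.775 shift share [-0.495  0.162  0.179] rot share [-0.001  0.001  0.083] pos [0.4633 0.0091 0.2446] f [ 0.4  0.1 -0.1] open 0.08564306382416881
[-2.41172940e-01 -1.38249619e-01  1.89725368e+00 -1.29733139e-03
  1.38315961e+00 -4.01354176e-01]
```

Request:
servo_tool(targets=[{"tx": -0.17,"ty": 0.05,"tz": 0.05,"wx": 0,"wy": 0,"wz": 0.03},{"tx": -0.33,"ty": 0.11,"tz": 0.11,"wx": 0,"wy": 0,"wz": 0.06},{"tx": -0.495,"ty": 0.162,"tz": 0.179,"wx": 0,"wy": 0,"wz": 0.083},{"tx": -0.495,"ty": 0.162,"tz": 0.179,"wx": 0,"wy": 0,"wz": 0.083},{"tx": -0.495,"ty": 0.162,"tz": 0.179,"wx": 0,"wy": 0,"wz": 0.083}])

```text
time_s: 2.4
position: [0.5226, -0.1061, 0.1998]
eef_rot: [[-0.036, 0.999, -0.002], [0.999, 0.036, -0.0], [-0.0, -0.002, -1.0]]
ft_force: [0.4, 1.1, 0.5]
opening: 0.0848
```

```bash
python3 -c "
from h import *
go([.523,-.1065,.112])
s,c=save('wrist','wrist2.png'); print(np.round(c['hand_eye'],3)); save('top','top2.png')"
```

```text
t 2.4 shift share [-0.001  0.002  0.351] rot share [-0.001  0.    -0.   ] pos [ 0.5226 -0.1061  0.1998] f [0.4 1.1 0.5] open 0.08484922889759279
[[ 0.001  0.949  0.315  0.081]
 [ 1.    -0.001 -0.001 -0.   ]
 [-0.001  0.315 -0.949 -0.127]
 [ 0.     0.     0.     1.   ]]
```

View pics/wrist2.png

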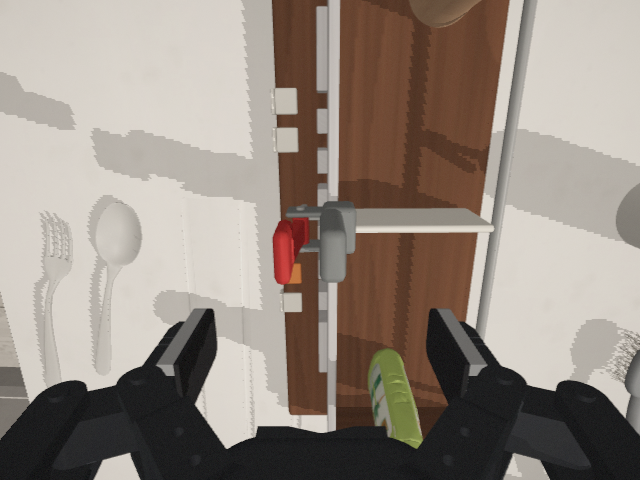

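```bash
python3 -c "
from h import *
s=sense();c=capture('wrist')
T=np.eye(4);T[:3,:3]=s['eef_rot'];T[:3,3]=s['position'];W=T@np.array(c['hand_eye'])
c['origin']=W[:3,3];c['orientation']=W[:3,:3]
im=c['image'][180:300,240:380,::-1];cv2.imwrite('pics/w2c.png',cv2.resize(im,None,fx=5,fy=5,interpolation=cv2.INTER_CUBIC))
for u,v in [(346,262),(320,262),(274,262),(297,262)]: print(u,onz(c,u,v,.13).round(4))
for p in [(.539,-.1065,.13),(.5225,-.1065,.13),(.496,-.1065,.13)]: print(proj(c,p))
"
```

```text
346 [ 0.5372 -0.1043  0.13  ]
320 [ 0.5221 -0.1048  0.13  ]
274 [ 0.4955 -0.1059  0.13  ]
297 [ 0.5088 -0.1054  0.13  ]
[348.91917184 265.65457181]
[320.57037227 264.66301535]
[274.9262278  263.06651931]
```

View pics/w2c.png

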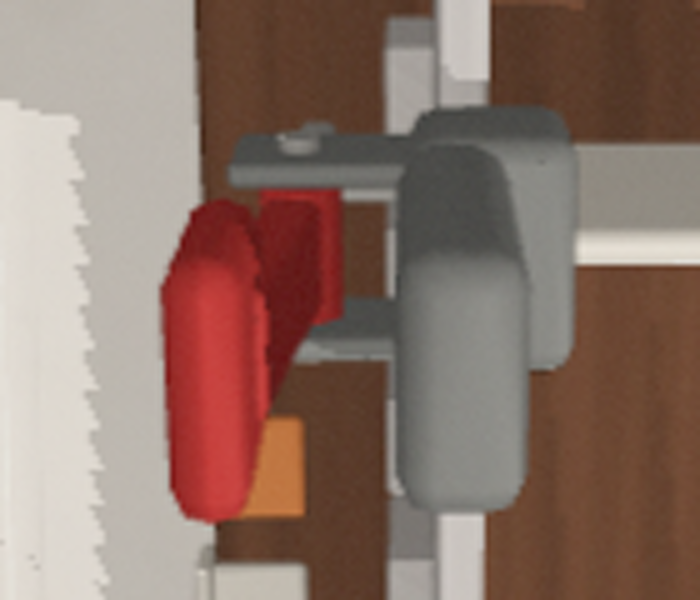

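Request:
servo_tool(targets=[{"tx": 0,"ty": 0,"tz": 0.12,"wx": 0,"wy": 0,"wz": 0},{"tx": 0,"ty": 0,"tz": 0.24,"wx": 0,"wy": 0,"wz": 0},{"tx": 0,"ty": 0,"tz": 0.35,"wx": 0,"wy": 0,"wz": 0},{"tx": 0,"ty": 0,"tz": 0.35,"wx": 0,"wy": 0,"wz": 0},{"tx": 0,"ty": 0,"tz": 0.35,"wx": 0,"wy": 0,"wz": 0}])

```text
time_s: 3.18
position: [0.5238, -0.1058, 0.1146]
eef_rot: [[-0.038, 0.999, 0.002], [0.999, 0.038, -0.002], [-0.002, 0.002, -1.0]]
ft_force: [-0.6, -0.1, 0.5]
opening: 0.0856
```

```bash
python3 -c "
from h import *
go([.5225,-.106,.112])
save('side','side3.png'); save('wrist','wrist3.png')"
```

```text
t 3.175 shift share [-0.001 -0.005  0.011] rot share [0.001 0.002 0.001] pos [ 0.5238 -0.1058  0.1146] f [-0.6 -0.1  0.5] open 0.08561769379476986
```

View pics/side3.png

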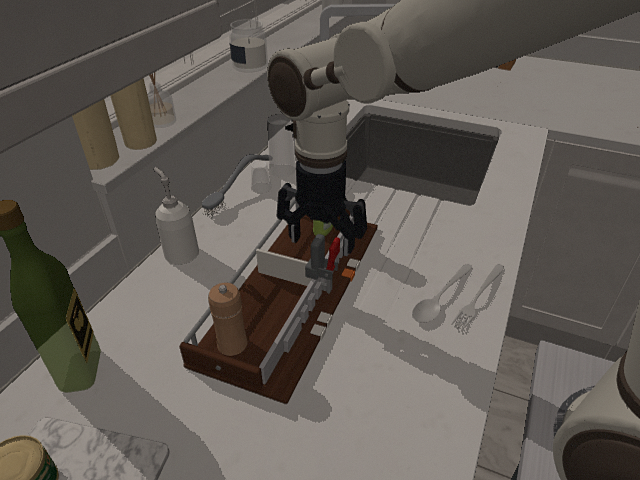

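View pics/wrist3.png

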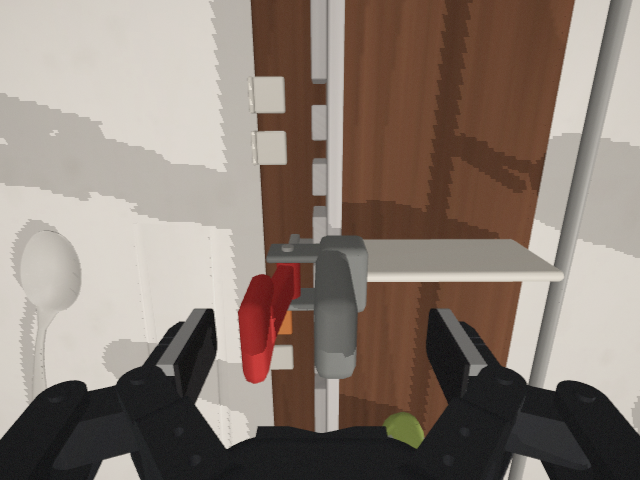

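Request:
servo_tool(targets=[{"tx": 0,"ty": -0.004,"tz": 0.01,"wx": 0,"wy": 0,"wz": 0},{"tx": 0,"ty": -0.004,"tz": 0.01,"wx": 0,"wy": 0,"wz": 0},{"tx": 0,"ty": -0.004,"tz": 0.01,"wx": 0,"wy": 0,"wz": 0},{"tx": 0,"ty": -0.004,"tz": 0.01,"wx": 0,"wy": 0,"wz": 0},{"tx": 0,"ty": -0.004,"tz": 0.01,"wx": 0,"wy": 0,"wz": 0},{"tx": 0,"ty": -0.004,"tz": 0.01,"wx": 0,"wy": 0,"wz": 0},{"tx": 0,"ty": -0.004,"tz": 0.01,"wx": 0,"wy": 0,"wz": 0},{"tx": 0,"ty": -0.004,"tz": 0.01,"wx": 0,"wy": 0,"wz": 0}], fingers=1, squeeze=35)

```text
time_s: 4.28
position: [0.5205, -0.1063, 0.113]
eef_rot: [[-0.039, 0.999, -0.005], [0.999, 0.039, -0.003], [-0.002, -0.005, -1.0]]
ft_force: [-11.4, -1.0, 11.7]
opening: 0.0331
```

```bash
python3 -c "
from h import *
go([.5225,-.106,.112])
save('wrist','wrist4.png')"
```

```text
t 4.275 shift share [0.001 0.008 0.004] rot share [-0.003  0.002  0.002] pos [ 0.5205 -0.1063  0.113 ] f [-11.4  -1.   11.7] open 0.033115921171766934
```

View pics/wrist4.png

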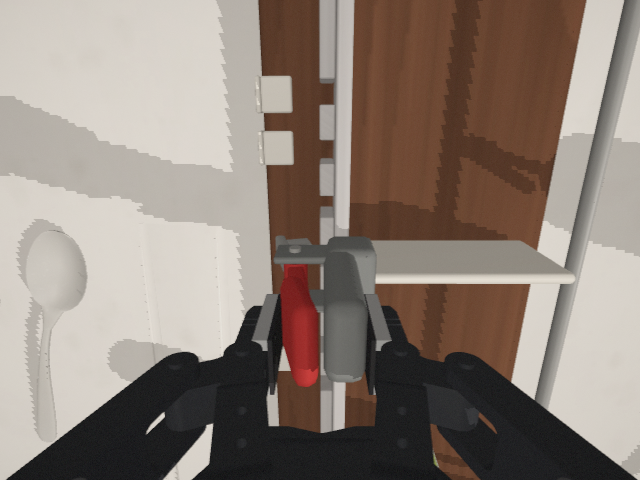

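Request:
servo_tool(targets=[{"tx": 0,"ty": 0,"tz": 0,"wx": 0,"wy": 0,"wz": 0},{"tx": 0,"ty": 0,"tz": 0,"wx": 0,"wy": 0,"wz": 0},{"tx": -0.02,"ty": 0,"tz": 0,"wx": 0,"wy": 0,"wz": 0},{"tx": -0.04,"ty": 0,"tz": 0,"wx": 0,"wy": 0,"wz": 0}], squeeze=50)

```text
time_s: 4.82
position: [0.5209, -0.1164, 0.1131]
eef_rot: [[-0.039, 0.999, -0.005], [0.999, 0.039, -0.002], [-0.002, -0.005, -1.0]]
ft_force: [0.8, 2.1, 2.5]
opening: 0.0325
```

```bash
python3 -c "
from h import *
go(np.array([.5205,-.1063,.112])-.06*ry)
save('wrist','wrist5.png')"
```

```text
t 4.825 shift share [-0.199 -0.001  0.005] rot share [-0.003  0.001  0.002] pos [ 0.5209 -0.1164  0.1131] f [0.8 2.1 2.5] open 0.03251064612497495
```

View pics/wrist5.png

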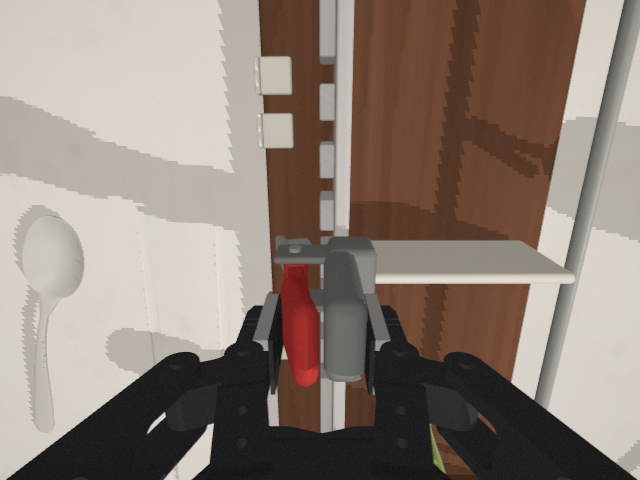

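The divider slides with the hand: the plate stays at v≈260 while the clips move up the picture, and the side force is only 2 N. I'll continue.

Request:
servo_tool(targets=[{"tx": -0.03,"ty": 0,"tz": 0,"wx": 0,"wy": 0,"wz": 0},{"tx": -0.06,"ty": 0,"tz": 0,"wx": 0,"wy": 0,"wz": 0},{"tx": -0.09,"ty": 0,"tz": 0,"wx": 0,"wy": 0,"wz": 0},{"tx": -0.12,"ty": 0,"tz": 0,"wx": 0,"wy": 0,"wz": 0},{"tx": -0.15,"ty": 0,"tz": 0,"wx": 0,"wy": 0,"wz": 0},{"tx": -0.18,"ty": 0,"tz": 0,"wx": 0,"wy": 0,"wz": 0},{"tx": -0.199,"ty": 0,"tz": 0,"wx": 0,"wy": 0,"wz": 0},{"tx": -0.199,"ty": 0,"tz": 0,"wx": 0,"wy": 0,"wz": 0},{"tx": -0.199,"ty": 0,"tz": 0,"wx": 0,"wy": 0,"wz": 0}])

```text
time_s: 6.0
position: [0.5229, -0.1672, 0.1132]
eef_rot: [[-0.038, 0.999, -0.004], [0.999, 0.038, -0.004], [-0.004, -0.005, -1.0]]
ft_force: [4.9, -1.2, -2.2]
opening: 0.0322
```

```bash
python3 -c "
from h import *
go(np.array([.5205,-.1063,.112])-.06*ry)
save('wrist','wrist6.png');save('top','top6.png')
s,c=save('side','side6.png');cv2.imwrite('pics/s6c.png',cv2.resize(c['image'][140:410,170:390,::-1],None,fx=2.2,fy=2.2,interpolation=2))"
```

```text
t 6.0 shift share [ 0.004 -0.001  0.005] rot share [-0.003  0.002  0.001] pos [ 0.5229 -0.1672  0.1132] f [ 4.9 -1.2 -2.2] open 0.032195327620217595
```

View pics/wrist6.png

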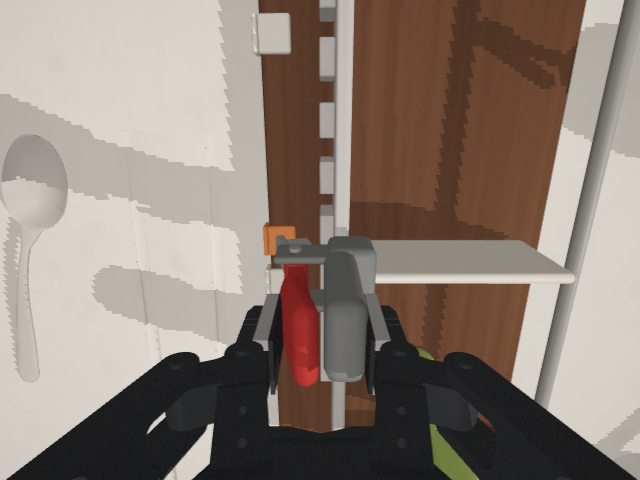

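View pics/s6c.png

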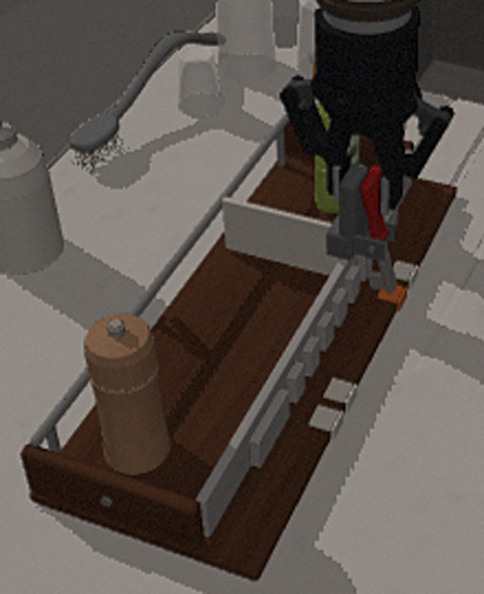

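Request:
servo_tool(targets=[{"tx": 0.004,"ty": 0,"tz": 0,"wx": 0,"wy": 0,"wz": 0},{"tx": 0.004,"ty": 0,"tz": 0,"wx": 0,"wy": 0,"wz": 0},{"tx": 0.004,"ty": 0,"tz": 0,"wx": 0,"wy": 0,"wz": 0},{"tx": 0.004,"ty": 0,"tz": 0,"wx": 0,"wy": 0,"wz": 0}])

```text
time_s: 6.65
position: [0.5229, -0.1657, 0.1132]
eef_rot: [[-0.039, 0.999, -0.004], [0.999, 0.039, -0.003], [-0.003, -0.005, -1.0]]
ft_force: [4.8, 0.4, -2.5]
opening: 0.0331
```

Request:
servo_tool(targets=[{"tx": 0,"ty": 0,"tz": 0,"wx": 0,"wy": 0,"wz": 0},{"tx": 0,"ty": 0,"tz": 0,"wx": 0,"wy": 0,"wz": 0},{"tx": 0,"ty": 0,"tz": 0,"wx": 0,"wy": 0,"wz": 0},{"tx": 0,"ty": 0,"tz": 0,"wx": 0,"wy": 0,"wz": 0},{"tx": 0,"ty": 0,"tz": 0,"wx": 0,"wy": 0,"wz": 0},{"tx": 0,"ty": 0,"tz": 0,"wx": 0,"wy": 0,"wz": 0},{"tx": 0,"ty": 0,"tz": 0,"wx": 0,"wy": 0,"wz": 0}], fingers=-1)

```text
time_s: 7.52
position: [0.5229, -0.1657, 0.1132]
eef_rot: [[-0.039, 0.999, -0.004], [0.999, 0.039, -0.003], [-0.003, -0.005, -1.0]]
ft_force: [0.6, 0.3, 0.3]
opening: 0.0856
```

```bash
python3 -c "
from h import *
go(np.array([.5205,-.1063,.112])-.06*ry)
save('wrist','wrist7.png')"
```

```text
t 7.525 shift share [-0.002 -0.001  0.005] rot share [-0.003  0.002  0.001] pos [ 0.5229 -0.1657  0.1132] f [0.6 0.3 0.3] open 0.08562632694206222
```

View pics/wrist7.png

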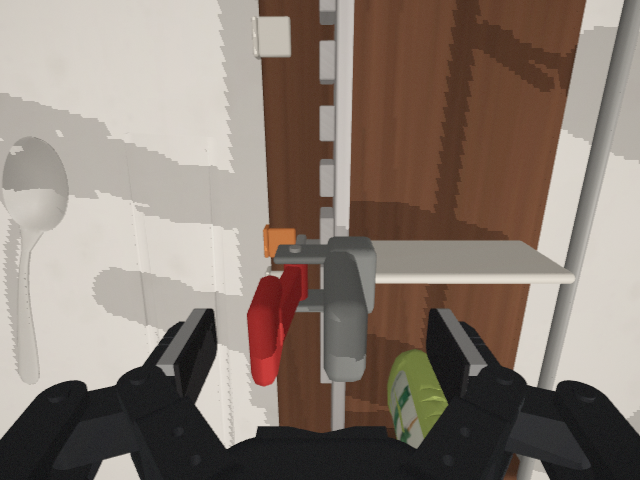

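The lever has sprung out (red edge u≈248 to post u≈326, against 240 to 316 before the squeeze). I'll retreat and check from the same relative height as the first wrist view.

Request:
servo_tool(targets=[{"tx": 0,"ty": 0,"tz": -0.12,"wx": 0,"wy": 0,"wz": 0},{"tx": 0,"ty": 0,"tz": -0.24,"wx": 0,"wy": 0,"wz": 0},{"tx": 0,"ty": 0,"tz": -0.347,"wx": 0,"wy": 0,"wz": 0},{"tx": 0,"ty": 0,"tz": -0.347,"wx": 0,"wy": 0,"wz": 0},{"tx": 0,"ty": 0,"tz": -0.347,"wx": 0,"wy": 0,"wz": 0},{"tx": 0,"ty": 0,"tz": -0.347,"wx": 0,"wy": 0,"wz": 0}])

```text
time_s: 8.32
position: [0.5225, -0.165, 0.1983]
eef_rot: [[-0.039, 0.999, -0.007], [0.999, 0.039, -0.002], [-0.001, -0.007, -1.0]]
ft_force: [-0.1, 0.1, 0.4]
opening: 0.0851
```

```bash
python3 -c "
from h import *
go(np.array([.5226,-.1061,.1998])-.06*ry)
s,c=save('wrist','wrist8.png')
def crop(im): return cv2.resize(im[180:300,240:380],None,fx=3,fy=3,interpolation=2)
a=cv2.imread('pics/wrist2.png');b=cv2.imread('pics/wrist8.png')
s,c=save('side','side8.png'); d=cv2.imread('pics/side8.png')
d0=cv2.imread('pics/side1.png')
cv2.imwrite('pics/cmp.png',np.vstack([np.hstack([crop(a),crop(b)])[:, :840]]))
cv2.imwrite('pics/s8.png',np.hstack([cv2.resize(x[150:370,180:390],None,fx=1.9,fy=1.9,interpolation=2) for x in (d0,d)]))
"
```

```text
t 8.325 shift share [-0.005  0.009 -0.006] rot share [-0.005  0.001  0.001] pos [ 0.5225 -0.165   0.1983] f [-0.1  0.1  0.4] open 0.08513419171740497
```

View pics/cmp.png

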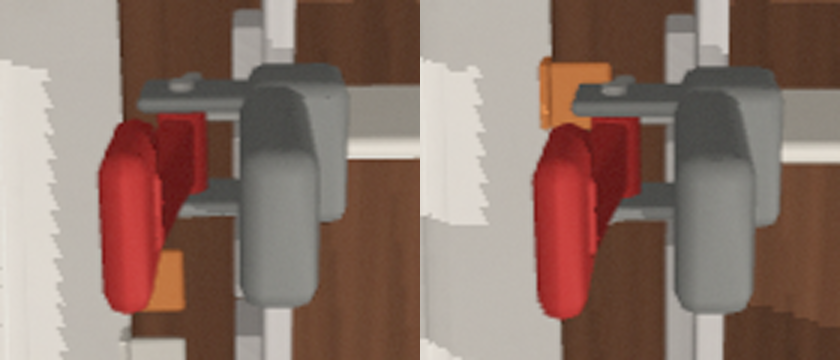

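View pics/s8.png

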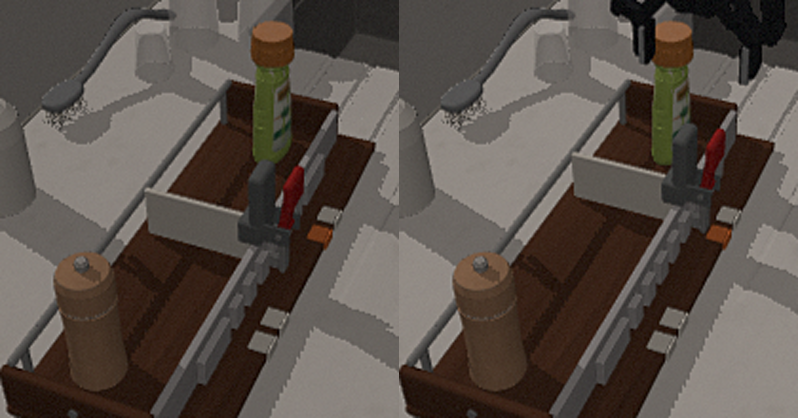

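```bash
python3 -c "
from h import *
print(sense()['time_s']);print(close_job())"
```

```text
8.425
the job is handed in; nothing more can be done
None
```

The divider now stands at the orange clip, which is the -60 mm notch, with the lever sprung back. I handed the job in at 8.4 s. `close_job()` gives no verdict, so this rests on my own checks.

I squeezed the lever against the post until the jaws were 32–33 mm apart, slid the divider two notches to the right, and let go. Then I raised the gripper clear.

- **Lever:** the last wrist picture shows the same lever-to-post spacing as before the squeeze (220 px in the enlarged crop both times). That means the lever is fully out and the pawl is not resting on a tooth.
- **Position:** the slide first went about 1 mm too far, so I moved it back before letting go. The net hand travel was 59.5 mm. In the pictures the rail teeth line up with the post to within about 1 mm of how they did at the start.
- **Mill and bottle:** neither has visibly moved in the side pictures from before and after.
- **Contact:** the force reading was near zero after the retreat, so the robot was touching nothing.
- **Disagreement:** the wrist and top cameras differed by about 4–5 mm on the post's starting position along the rail. This did not matter, because the move was measured relative to the starting notch.

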